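# Sort the mixed pastries onto their display platters

## Task

Five loose pastries have ended up mixed on the serving tray: move each one to the platter that displays its own shape (squares with squares whatever their topping, finger rolls with rolls whatever their colour, the nest with the nests). Set each one down gently, without dropping it, lying flat and the right way up on the empty half of the platter beside its row of stock, wholly inside the rim and not on top of other pastries. Leave the blue sugar cup and the take-away tub where they stand.

Things in the scene. Friction and masses are not known exactly. Their poses are not given: they have to be found in the camera images.
- square_green: Loose square baklava, 40 x 40 mm, 28 mm high with its topping, about 50 g, golden with a green pistachio top. x and y axes along its sides. Origin: centre of its underside, z up. It starts flat on a shallow aluminium serving tray (330 x 170 mm, floor 4 mm above the counter, lip 10 mm above the counter) among the other loose pastries, which lie about 95 mm apart centre to centre; at least 80 mm.
- square_brown: Loose square baklava, 40 x 40 mm, 28 mm high with its topping, about 50 g, golden with a dark brown walnut top. x and y axes along its sides. Origin: centre of its underside, z up. It starts flat on a shallow aluminium serving tray (330 x 170 mm, floor 4 mm above the counter, lip 10 mm above the counter) among the other loose pastries, which lie about 95 mm apart centre to centre; at least 80 mm.
- roll_yellow: Loose finger-shaped pastry roll, pale yellow, 60 mm long (along its x), 24 mm wide (along its y), 22 mm high, flat underside, about 40 g. Origin: centre of its underside, z up. It starts flat on a shallow aluminium serving tray (330 x 170 mm, floor 4 mm above the counter, lip 10 mm above the counter) among the other loose pastries, which lie about 95 mm apart centre to centre; at least 80 mm.
- roll_brown: Loose finger-shaped pastry roll, golden brown, 60 mm long (along its x), 24 mm wide (along its y), 22 mm high, flat underside, about 40 g. Origin: centre of its underside, z up. It starts flat on a shallow aluminium serving tray (330 x 170 mm, floor 4 mm above the counter, lip 10 mm above the counter) among the other loose pastries, which lie about 95 mm apart centre to centre; at least 80 mm.
- nest: Loose round nest pastry, 48 mm in diameter, 22 mm high, golden with a dark centre and green nuts, about 40 g. Origin: centre of its underside, z up. It starts flat on a shallow aluminium serving tray (330 x 170 mm, floor 4 mm above the counter, lip 10 mm above the counter) among the other loose pastries, which lie about 95 mm apart centre to centre; at least 80 mm.
- square_platter: Brass platter of the square baklavas. Fixed, 150 mm (its x) by 200 mm (its y). Origin: centre of its underside on the counter, z up. The floor that pastries lie on is 12 mm above the origin, with a lip 4 mm wide all round, rising 4 mm above the floor. The empty front half runs from x = -71 to +20 mm and y = -96 to +96 mm of its frame; the back strip (positive x) holds four fixed square pieces, tops 40 mm above the origin.
- roll_platter: Steel platter of the finger rolls. Fixed, 150 mm (its x) by 200 mm (its y). Origin: centre of its underside on the counter, z up. The floor that pastries lie on is 12 mm above the origin, with a lip 4 mm wide all round, rising 4 mm above the floor. The empty front half runs from x = -71 to +20 mm and y = -96 to +96 mm of its frame; the back strip (positive x) holds two rows of fixed rolls, tops 34 mm above the origin.
- nest_platter: White ceramic platter of the round nests. Fixed, 150 mm (its x) by 200 mm (its y). Origin: centre of its underside on the counter, z up. The floor that pastries lie on is 12 mm above the origin, with a lip 4 mm wide all round, rising 4 mm above the floor. The empty front half runs from x = -71 to +20 mm and y = -96 to +96 mm of its frame; the back strip (positive x) holds three fixed nests, tops 34 mm above the origin.
- sugar_bowl: Bystander: loose blue ceramic cup, 76 mm across the rim, 55 mm high, on the counter beside the tray. Origin: centre of its underside.
- tub: Bystander: loose black take-away tub with clear lid, 90 x 90 mm, 42 mm high, on the counter beside the tray. Origin: centre of its underside.
There are look-alikes about, which are no part of the job. Leave any black look-alike of the roll_yellow alone.

How it is judged:
By the outcome, as a careful person would: the job done as asked, in the order asked, and still so for the second after the job is handed in, with the robot touching nothing.
It also fails if it takes over 115 s, if anything falls off the work surface, if the arm or the gripper's body presses on something with over 40 N, if the wrist force passes 120 N, or if a joint passes its speed limit or range.

## Robot

A 6-joint arm with a two-finger parallel gripper is mounted at the origin on the work surface. World frame = base frame: x ahead of the robot, y to its left, z up, the work surface at z = 0. Lengths are in m, angles in rad, forces in N, time in s.
With the tool pointing down it reaches from about 0.4 to 0.825 m from the base axis. Payload 7 kg.
Tool frame: the origin (TCP) lies at the very end of the fingers, on their centre line; the grasp point (between the pads) lies 19 mm behind it; x points along the fingers, y is the direction in which the jaws open and shut, and the axes are right-handed (so a half turn about x gives the same grasp; the last joint's range is limited). The gripper opens to 88 mm and grips with 3 to 60 N. Pads are 19 mm wide; open, the fingers measure 130 mm over their backs; the gripper's body (78 mm by 193 mm) begins 47 mm behind the grasp point.
Start: joints at [1.463, 0.359, 0.012, 0, -1.224, -0.288], TCP at [0.26, 0.623, 0.227] pointing down, gripper open.
Joint ranges: [-3.07, 3.07], [-1.43, 2.12], [-1.02, 1.25], [-3.03, 1.67], [-3.05, -0], [-3.03, 3.03]. Speed limits (rad/s): [2.39, 2.39, 3.01, 3.14, 3.14, 3.14].

## Interface

Orientations are given as a rotation vector (axis times angle).
In Python, from station import bot gives the robot as it stands.
- The arm moves only by the tool step_arm, never from a script. Its arguments are lists of equal length, an entry for each row: "delta_pos": the shift along the tool's x, y, z each as a share of 0.4 m, from -1 to 1, a list of three; "delta_rot": the turn, a rotation vector about the tool's x, y, z each as a share of 45 degrees, from -1 to 1, a list of three; "fingers": the opening in per cent of the stroke, from 0 (shut) to 100 (fully open). In form: {"delta_pos": [[dx, dy, dz], ...], "delta_rot": [[ax, ay, az], ...], "fingers": [fingers, ...]}. A call has 1 to 5 rows; each row is the pose to reach, as a shift and turn from the pose commanded when the call began, along the tool's axes at that moment; what a row does not reach only later rows make up. A row lasts 1/10 s, in which the tool goes at most 50 mm and 8.59 degrees, less where a joint would pass 70% of its speed; a pose out of reach is approached as far as the arm can. A call with a number of a shift or a turn outside -1 to 1 is refused whole. A call with a gripper value outside its range is refused whole. The fingers move at their own pace and stop on an object; "newtons" is the grip in N (left out, the last holds). Time passes only in rows, so rows that repeat a pose let the fingers close. It gives the time, the measured TCP pose, the force and the opening at its end, in the units of the state.
- bot.observe(): the state, without advancing time (a new reading comes with each control period).
- bot.snapshot(name): name is "scene" or "top"; returns (picture, depth): 400x640x3 uint8, blue, green, red; 400x640 float32, m along the optical axis (not along the pixel's ray), 0 where there is no reading.
- bot.camera_model(name): a dict with "K" (3x3 intrinsics, pixels), "view" (4x4, takes a point from world to camera coordinates). Camera axes: x right, y down, z forward; pixel columns grow to the right and rows downward; lengths in m; the calibration is good to about 2 mm. A picture is of the moment at which its call begins. camera_model takes no time and is no camera call.
- bot.finish_job(): hands the job in, once; it reports no verdict.
The state is a dict: "time_s": time; "qpos": joint angles; "dq": joint speeds; "effort": joint torques, N m; "eef_pos": TCP position; "tool_rot": TCP orientation; "contact_force": force on the tool from outside, world axes, zero at the start; "ft_torque": the same for the moment, N m; "width": finger opening in m.
Only numpy, scipy, OpenCV 4.12 (cv2) and the standard library are available. Lean on these libraries where they do the work, as an engineer would, in place of code of your own. Each camera call takes 0.05 s, during which the arm holds its last target. There are 200 camera calls.

## Working session

There is one attempt and no reset: what is moved stays moved. The work goes in short steps, Python scripts to look and compute and a tool call to move; the robot and the scene stay as the last step left them, time stands still between calls to the robot, and variables do not carry over. Pictures are saved under pics/ and viewed, about 12 in all and at most 16, crops included, and the job is handed in when it is done.

Besides the shell and the picture viewer there is one more tool, called after "Emit:" as name(argument=value, ...) on one line, values as JSON. step_arm: Moves the arm, as the interface text tells. Shift numbers are shares of 0.4 m and turn numbers shares of 45 degrees, none past 1 either way. Its arguments: {"type":"object","properties":{"delta_pos":{"type":"array"},"delta_rot":{"type":"array"},"fingers":{"type":"array"},"newtons":{"type":"number"}},"required":["delta_pos","delta_rot","fingers"]}

```bash
mkdir -p pics; ls
python3 - <<'E'
from station import bot
import cv2, numpy as np
print(bot.observe())
for n in ("top","scene"):
    im,d=bot.snapshot(n); cv2.imwrite(f"pics/{n}0.png",im); np.save(f"pics/{n}0.npy",d)
    m=bot.camera_model(n); print(n,np.round(m["K"],1).tolist(),np.round(m["view"],4).tolist())
E
```

```text
pics
{'time_s': 0.0, 'qpos': array([ 1.46311117e+00,  3.59383833e-01,  1.10777331e-02, -3.39399179e-04,
       -1.22410645e+00, -2.88085287e-01]), 'dq': array([ 0.00065752, -0.00081555,  0.00070316,  0.00186124,  0.00149893,
        0.0007267 ]), 'effort': array([-7.50570180e-04, -5.82735193e+01,  2.93040454e+01,  6.99710503e+00,
        6.87916239e-03, -1.84010605e-04]), 'eef_pos': array([0.26007556, 0.62236267, 0.22563482]), 'tool_rot': array([-2.00457232,  0.4037662 ,  2.00492447]), 'contact_force': array([-0.58020968,  0.3050695 ,  0.09114173]), 'ft_torque': array([-0.03421572, -0.00435076, -0.00144362]), 'width': 0.08778411577199012}
top [[403.4, 0.0, 321.8], [0.0, 403.4, 202.3], [0.0, 0.0, 1.0]] [[0.0219, -0.9997, -0.0121, 0.004], [-0.9823, -0.0192, -0.1863, 0.5002], [0.186, 0.0159, -0.9824, 0.759], [0.0, 0.0, 0.0, 1.0]]
scene [[454.5, 0.0, 313.3], [0.0, 454.5, 201.2], [0.0, 0.0, 1.0]] [[0.2892, 0.9571, -0.0161, -0.1499], [0.7141, -0.2268, -0.6623, -0.3304], [-0.6376, 0.18, -0.7491, 1.5306], [0.0, 0.0, 0.0, 1.0]]
```

View pics/top0.png

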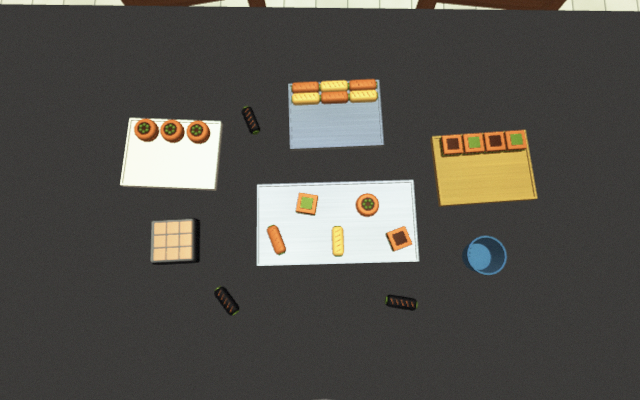

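View pics/scene0.png

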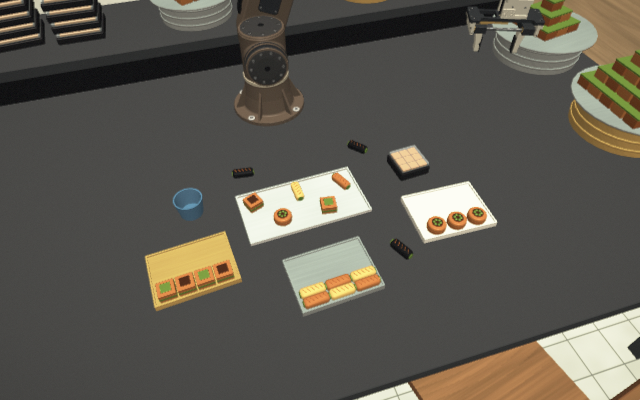

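The top view shows the loose pastries on the tray: green square (307,204), nest (368,205), brown roll (276,240), yellow roll (338,241) and brown square (399,239). The nest platter is on the left, the steel roll platter at the top, and the brass square platter on the right. There are three black look-alike rolls on the counter. The scene view agrees.

```bash
cat > h.py <<'E'
from station import bot
import cv2, numpy as np
from scipy.spatial.transform import Rotation as Ro
def ray(cam,uv,z):
    m=bot.camera_model(cam); K=np.array(m["K"]); V=np.array(m["view"]); R,t=V[:3,:3],V[:3,3]
    uv=np.atleast_2d(np.asarray(uv,float)); c=-R.T@t
    d=np.c_[uv,np.ones(len(uv))]@np.linalg.inv(K).T@R
    return c+d*((z-c[2])/d[:,2])[:,None]
def pts(cam,depth):
    m=bot.camera_model(cam); K=np.array(m["K"]); V=np.array(m["view"])
    v,u=np.indices(depth.shape)
    P=np.stack([(u-K[0,2])/K[0,0]*depth,(v-K[1,2])/K[1,1]*depth,depth],-1)
    return (P-V[:3,3])@V[:3,:3]
def rect(xy):
    (c,s,a)=cv2.minAreaRect((np.asarray(xy)[:,:2]*1000).astype(np.float32)); return np.round(c,1),np.round(s,1),round(a,1)
def items(im,z=0.022,box=None):
    hsv=cv2.cvtColor(im,cv2.COLOR_BGR2HSV); m=((hsv[...,1]>90)&(hsv[...,2]>50)).astype(np.uint8)
    out=[]
    if box: k=np.zeros_like(m); k[box[1]:box[3],box[0]:box[2]]=1; m*=k
    for c in cv2.findContours(m,cv2.RETR_EXTERNAL,cv2.CHAIN_APPROX_NONE)[0]:
        if cv2.contourArea(c)>120: out.append((c[:,0].mean(0),c[:,0]))
    return out
def plan(x,y,z,yaw=None,s=None):
    "delta in tool units from the measured pose; yaw = world angle (deg) of tool y, mod 180"
    s=s or bot.observe(); R=Ro.from_rotvec(s["tool_rot"]).as_matrix()
    dp=R.T@(np.array([x,y,z])-s["eef_pos"]); cur=np.degrees(np.arctan2(R[1,1],R[0,1]))
    print("pos",np.round(s["eef_pos"],4),"yaw",round(cur,1),"w",round(s["width"],4),"q6",round(s["qpos"][5],2),"down",np.round(R[:,0],3))
    print("dpos units",np.round(dp/0.4,3),"mm",np.round(dp*1000,0))
    if yaw is not None:
        d=(yaw-cur+90)%180-90; print("dyaw",round(d,1),"unit about tool x",np.round(-d/45,3))
E
python3 - <<'E'
from h import *
im=cv2.imread("pics/top0.png"); d=np.load("pics/top0.npy"); P=pts("top",d)
for c,q in items(im,box=(258,183,417,264)):
    m=np.zeros(im.shape[:2],np.uint8); cv2.drawContours(m,[q[:,None]],-1,1,-1)
    A=P[m>0]; zt=np.percentile(A[:,2],90); B=A[A[:,2]>zt-.006]
    print(np.round(c),"ray z=15",rect(ray("top",q,.015)),"depth top",round(zt,4),rect(B),np.round(B.mean(0)[:2]*1000,1))
hsv=cv2.cvtColor(im,cv2.COLOR_BGR2HSV)
for n,box in dict(nest=(115,110,230,200),roll=(280,72,392,155),square=(425,122,545,212),tray=(245,172,428,272)).items():
    k=np.zeros(im.shape[:2],np.uint8); x0,y0,x1,y1=box; k[y0:y1,x0:x1]=1
    m=((hsv[...,2]>85)*k).astype(np.uint8); c=max(cv2.findContours(m,0,1)[0],key=cv2.contourArea)[:,0]
    print(n,rect(ray("top",c,.010 if n=="tray" else .016)))
    k=(m>0)&(hsv[...,1]<(120 if n!="square" else 0)); print("floor z",np.round(np.median(P[k][:,2]),4) if k.any() else "")
E
```

```text
[399. 238.] ray z=15 (array([ 434.5, -143.4]), array([40. , 42.3]), 22.3) depth top 0.0323 (array([404.8, -75.5]), array([ 39.7, 184.7]), 23.3) [ 432.7 -140.6]
[337. 241.] ray z=15 (array([427.4, -18.9]), array([59.2, 22.5]), 1.0) depth top 0.0267 (array([402.3, -16.3]), array([ 26.5, 107.2]), 85.0) [426.1 -18.1]
[276. 239.] ray z=15 (array([427.7, 107.3]), array([61.3, 23.1]), 23.0) depth top 0.0269 (array([392.2,  70.7]), array([158.3,  35.1]), 46.2) [425.9 106.4]
[367. 204.] ray z=15 (array([503.3, -78.9]), array([45.4, 46.4]), 45.9) depth top 0.0283 (array([441.6, -35.5]), array([ 44.6, 192.5]), 54.9) [500.6 -76.9]
[307. 203.] ray z=15 (array([503. ,  46.4]), array([40.5, 41.7]), 81.6) depth top 0.0323 (array([500.9,  46.2]), array([38.7, 40.1]), 82.2) [500.4  46. ]
nest (array([607.1, 338.4]), array([206.7, 156. ]), 88.7)
floor z 0.0117
roll (array([704.1,  -9.1]), array([155.4, 202.5]), 3.6)
floor z 0.0117
square (array([ 588.8, -321.6]), array([154. , 206.2]), 5.2)
floor z 
tray (array([467. , -15.5]), array([173. , 332.9]), 2.8)
floor z 0.0037
```

Run:
```python
from h import *
plan(.427,.107,.12,113)
print(np.round(Ro.from_rotvec(bot.observe()["tool_rot"]).as_matrix(),3))
```

```text
pos [0.2601 0.6224 0.2257] yaw -112.7 w 0.0879 q6 -0.29 down [-0.    -0.001 -1.   ]
dpos units [ 0.266  1.028 -0.882] mm [ 106.  411. -353.]
dyaw 45.7 unit about tool x -1.015
[[-0.    -0.386 -0.923]
 [-0.001 -0.923  0.386]
 [-1.     0.001 -0.   ]]
```

Emit:
step_arm(delta_pos=[[0.25,0.97,-0.83],[0.25,0.97,-0.83],[0.25,0.97,-0.83],[0.25,0.97,-0.83],[0.25,0.97,-0.83]], delta_rot=[[-1,0,0],[-1,0,0],[-1,0,0],[-1,0,0],[-1,0,0]], fingers=[50,50,50,50,50], newtons=12)

```text
time_s: 0.6
eef_pos: [0.3357, 0.3871, 0.1779]
tool_rot: [2.024, 0.369, -2.025]
contact_force: [1.2, 0.8, -0.5]
width: 0.053
```

```bash
python3 -c "
from h import *
plan(.427,.107,.12,113)"
```

```text
pos [0.3357 0.3871 0.1779] yaw -69.3 w 0.053 q6 0.69 down [-0. -0. -1.]
dpos units [0.145 0.736 0.033] mm [ 58. 294.  13.]
dyaw 2.3 unit about tool x -0.052
```

Emit:
step_arm(delta_pos=[[0.145,0.736,0.033],[0.145,0.736,0.033],[0.145,0.736,0.033],[0.145,0.736,0.033],[0.145,0.736,0.033]], delta_rot=[[-0.05,0,0],[-0.05,0,0],[-0.05,0,0],[-0.05,0,0],[-0.05,0,0]], fingers=[50,50,50,50,50])

```text
time_s: 1.1
eef_pos: [0.4102, 0.1537, 0.13]
tool_rot: [2.006, 0.401, -2.005]
contact_force: [2.3, 0.9, 1.1]
width: 0.0439
```

```bash
python3 -c "
from h import *
plan(.427,.107,.06,113)"
```

```text
pos [0.4102 0.1537 0.13  ] yaw -67.4 w 0.0439 q6 1.15 down [ 0.  0. -1.]
dpos units [0.175 0.124 0.006] mm [70. 50.  3.]
dyaw 0.4 unit about tool x -0.009
```

Emit:
step_arm(delta_pos=[[0.175,0.124,0.006],[0.175,0.124,0.006],[0.175,0.124,0.006],[0.175,0.124,0.006]], delta_rot=[[-0.01,0,0],[-0.01,0,0],[-0.01,0,0],[-0.01,0,0]], fingers=[50,50,50,50])

```text
time_s: 1.5
eef_pos: [0.4269, 0.1082, 0.0598]
tool_rot: [2.0, 0.405, -2.003]
contact_force: [0.0, 0.5, 0.7]
width: 0.0438
```

```bash
python3 -c "
from h import *
plan(.427,.107,.013,113)
im,d=bot.snapshot('scene'); cv2.imwrite('pics/s1.png',cv2.resize(im[130:250,220:400],None,fx=4,fy=4,interpolation=2))"
```

```text
pos [0.4269 0.1082 0.0598] yaw -67.1 w 0.0438 q6 1.27 down [-0.001 -0.001 -1.   ]
dpos units [0.117 0.003 0.001] mm [47.  1.  0.]
dyaw 0.1 unit about tool x -0.002
```

View pics/s1.png

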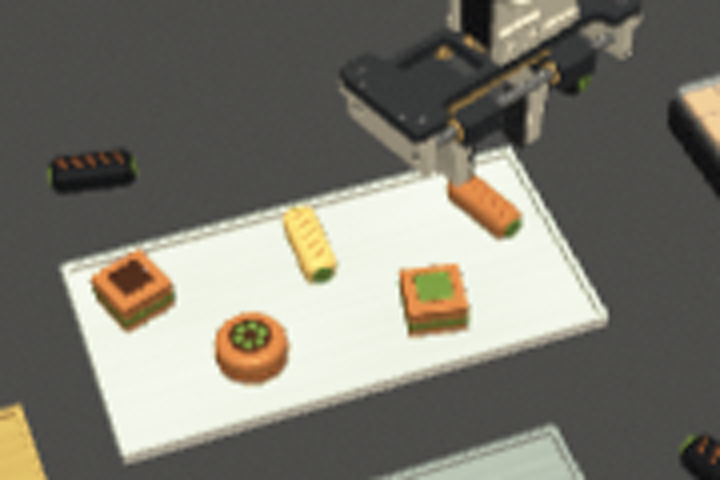

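The crop shows the gripper above the brown roll at crop (485,207), with the fingers on either side of it. Next I descend and grip.

Emit:
step_arm(delta_pos=[[0.08,0.003,0],[0.117,0.003,0],[0.117,0.003,0],[0.117,0.003,0],[0.117,0.003,0]], delta_rot=[[0,0,0],[0,0,0],[0,0,0],[0,0,0],[0,0,0]], fingers=[50,50,50,0,0], newtons=12)

```text
time_s: 2.05
eef_pos: [0.4284, 0.109, 0.0148]
tool_rot: [2.003, 0.409, -1.998]
contact_force: [-0.6, 0.1, 0.0]
width: 0.0331
```

Emit:
step_arm(delta_pos=[[0,0,0],[0,0,0],[-0.05,0,0],[-0.15,0,0],[-0.25,0,0]], delta_rot=[[0,0,0],[0,0,0],[0,0,0],[0,0,0],[0,0,0]], fingers=[0,0,0,0,0], newtons=12)

```text
time_s: 2.55
eef_pos: [0.4269, 0.1073, 0.1146]
tool_rot: [1.999, 0.406, -2.002]
contact_force: [1.0, 1.3, -0.9]
width: 0.0239
```

```bash
cat >> h.py <<'E'
def plat(cx,cy,yaw,px,py):
    a=np.radians(yaw); return cx+px*np.cos(a)-py*np.sin(a),cy+px*np.sin(a)+py*np.cos(a)
ROLL=(.704,-.009,3.6); SQ=(.5888,-.3216,5.2); NEST=(.607,.338,-1.3)
E
python3 -c "
from h import *
x,y=plat(*ROLL,-.027,.045); print(x,y)
plan(x,y,.12,93.6)
im,d=bot.snapshot('scene'); cv2.imwrite('pics/s2.png',cv2.resize(im[100:260,200:420],None,fx=3,fy=3,interpolation=2))"
```

```text
0.6742277049536176 0.03421585875198076
pos [0.4269 0.1073 0.1146] yaw -67.0 w 0.0239 q6 1.27 down [-0.001 -0.001 -1.   ]
dpos units [-0.014  0.41  -0.498] mm [  -6.  164. -199.]
dyaw -19.4 unit about tool x 0.431
```

View pics/s2.png

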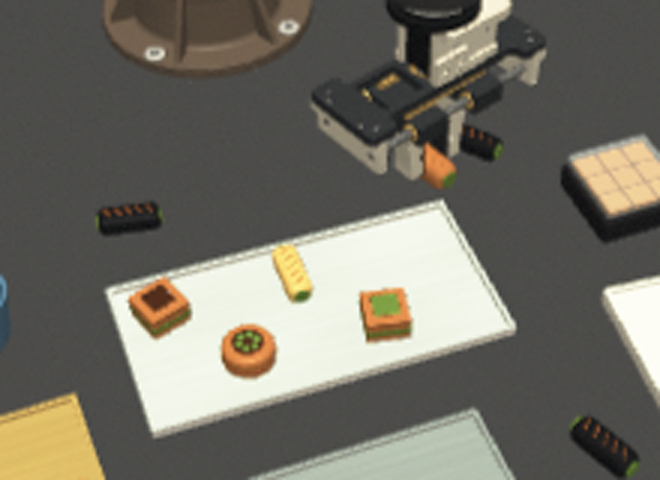

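The crop shows the brown roll held at crop (438,165), and the tray spot is empty. Now I carry it to the roll platter.

Emit:
step_arm(delta_pos=[[-0.014,0.41,-0.498],[-0.014,0.41,-0.498],[-0.014,0.41,-0.498],[-0.014,0.41,-0.498],[-0.014,0.41,-0.498]], delta_rot=[[0.43,0,0],[0.43,0,0],[0.43,0,0],[0.43,0,0],[0.43,0,0]], fingers=[0,0,0,0,0])

```text
time_s: 3.1
eef_pos: [0.669, 0.036, 0.1191]
tool_rot: [2.19, 0.07, -2.189]
contact_force: [-0.1, 1.0, -0.3]
width: 0.0236
```

```bash
python3 -c "
from h import *
plan(.674,.034,.04,93.6)"
```

```text
pos [0.669  0.036  0.1191] yaw -86.4 w 0.0236 q6 1.29 down [ 0.  0. -1.]
dpos units [ 0.198  0.006 -0.012] mm [79.  2. -5.]
dyaw -0.0 unit about tool x 0.001
```

Emit:
step_arm(delta_pos=[[0.1,0.006,-0.012],[0.19,0.006,-0.012],[0.2,0.006,-0.012],[0.2,0.006,-0.012]], delta_rot=[[0,0,0],[0,0,0],[0,0,0],[0,0,0]], fingers=[0,0,0,0])

```text
time_s: 3.5
eef_pos: [0.6716, 0.0345, 0.0384]
tool_rot: [2.186, 0.069, -2.191]
contact_force: [0.8, 0.1, 0.6]
width: 0.0237
```

```bash
python3 -c "
from h import *
plan(.674,.034,.022,93.6)
im,d=bot.snapshot('scene'); cv2.imwrite('pics/s3.png',cv2.resize(im[170:330,240:440],None,fx=3,fy=3,interpolation=2))"
```

```text
pos [0.6716 0.0345 0.0384] yaw -86.3 w 0.0237 q6 1.29 down [-0.002 -0.001 -1.   ]
dpos units [ 0.041  0.002 -0.006] mm [16.  1. -2.]
dyaw -0.1 unit about tool x 0.001
```

View pics/s3.png

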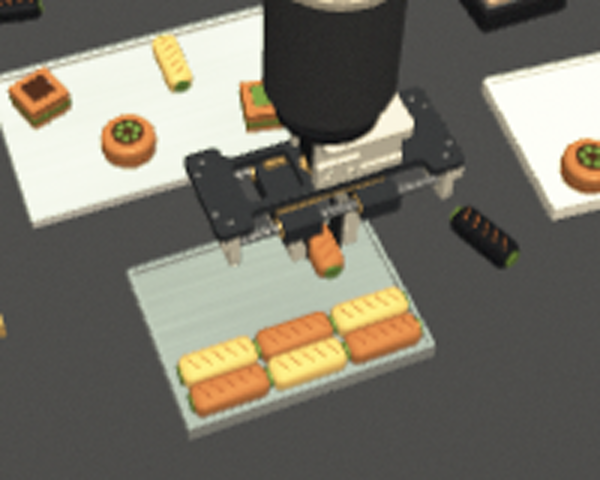

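The brown roll hangs over the empty half of the steel platter at crop (325,252), clear of the stock. I lower it and check the contact force.

Emit:
step_arm(delta_pos=[[0.015,0.002,-0.006],[0.028,0.002,-0.006],[0.036,0.002,-0.006],[0.041,0.002,-0.006],[0.041,0.002,-0.006]], delta_rot=[[0,0,0],[0,0,0],[0,0,0],[0,0,0],[0,0,0]], fingers=[0,0,0,0,0])

```text
time_s: 4.05
eef_pos: [0.6746, 0.0343, 0.0226]
tool_rot: [2.189, 0.07, -2.189]
contact_force: [-0.3, -0.4, -0.8]
width: 0.024
```

Emit:
step_arm(delta_pos=[[0.002,0,0],[0.003,0,0],[0.004,0,0],[0.004,0,0],[0.004,0,0]], delta_rot=[[0,0,0],[0,0,0],[0,0,0],[0,0,0],[0,0,0]], fingers=[0,0,0,0,0])

```text
time_s: 4.55
eef_pos: [0.6747, 0.0343, 0.0225]
tool_rot: [2.19, 0.07, -2.188]
contact_force: [-4.9, 1.1, 11.2]
width: 0.0236
```

```bash
python3 -c "
from h import *
plan(.674,.034,.022,93.6); print(bot.observe()['contact_force'])"
```

```text
pos [0.6747 0.0343 0.0225] yaw -86.3 w 0.0236 q6 1.3 down [ 0.001 -0.    -1.   ]
dpos units [0.001 0.001 0.002] mm [0. 0. 1.]
dyaw -0.1 unit about tool x 0.002
[-4.8586238   1.14849956 11.19475354]
```

Contact: 11 N at TCP z = 22.5 mm. I ease off slightly, open, and rise.

Emit:
step_arm(delta_pos=[[-0.003,0,0],[-0.003,0,0],[-0.003,0,0],[-0.003,0,0],[-0.003,0,0]], delta_rot=[[0,0,0],[0,0,0],[0,0,0],[0,0,0],[0,0,0]], fingers=[0,42,42,42,42])

```text
time_s: 5.05
eef_pos: [0.6745, 0.0341, 0.0218]
tool_rot: [2.189, 0.069, -2.189]
contact_force: [-0.4, -0.8, -0.0]
width: 0.0367
```

Emit:
step_arm(delta_pos=[[-0.02,0,0],[-0.1,0,0],[-0.2,0,0],[-0.22,0,0]], delta_rot=[[0,0,0],[0,0,0],[0,0,0],[0,0,0]], fingers=[42,50,50,50])

```text
time_s: 5.45
eef_pos: [0.6775, 0.0347, 0.116]
tool_rot: [2.198, 0.072, -2.18]
contact_force: [0.6, 0.2, 0.9]
width: 0.0432
```

```bash
python3 -c "
from h import *
plan(.427,-.0185,.07,91)"
```

```text
pos [0.6775 0.0347 0.116 ] yaw -86.3 w 0.0432 q6 1.3 down [ 0.008  0.001 -1.   ]
dpos units [0.11  0.092 0.635] mm [ 44.  37. 254.]
dyaw -2.7 unit about tool x 0.06
```

Emit:
step_arm(delta_pos=[[0,0.092,0.635],[0,0.092,0.635],[0,0.092,0.635],[0,0.092,0.635],[0.02,0.092,0.635]], delta_rot=[[0.06,0,0],[0.06,0,0],[0.06,0,0],[0.06,0,0],[0.06,0,0]], fingers=[50,50,50,50,50])

```text
time_s: 5.95
eef_pos: [0.4292, -0.0175, 0.1038]
tool_rot: [2.216, 0.019, -2.211]
contact_force: [-0.8, 1.2, 1.0]
width: 0.0435
```

```bash
python3 -c "
from h import *
plan(.427,-.0185,.05,91)"
```

```text
pos [ 0.4292 -0.0175  0.1038] yaw -89.0 w 0.0435 q6 1.16 down [ 0.002  0.001 -1.   ]
dpos units [0.135 0.002 0.006] mm [54.  1.  2.]
dyaw 0.0 unit about tool x -0.001
```

Check the placed roll in the top view while descending.

Emit:
step_arm(delta_pos=[[0.08,0.002,0.006],[0.13,0.002,0.006],[0.13,0.002,0.006],[0.13,0.002,0.006]], delta_rot=[[0,0,0],[0,0,0],[0,0,0],[0,0,0]], fingers=[50,50,50,50])

```text
time_s: 6.35
eef_pos: [0.4285, -0.0179, 0.0516]
tool_rot: [2.213, 0.018, -2.213]
contact_force: [0.5, -0.0, 0.4]
width: 0.0436
```

```bash
python3 -c "
from h import *
plan(.427,-.0185,.0135,91)
im,d=bot.snapshot('top'); 
for c,q in items(im,box=(292,108,380,146)): print(c,rect(ray('top',q,.023)))
im,d=bot.snapshot('scene'); cv2.imwrite('pics/s4.png',cv2.resize(im[120:320,230:430],None,fx=3,fy=3,interpolation=2))"
```

```text
pos [ 0.4285 -0.0179  0.0516] yaw -89.0 w 0.0436 q6 1.17 down [-0. -0. -1.]
dpos units [0.095 0.001 0.004] mm [38.  1.  1.]
dyaw 0.0 unit about tool x -0.001
[314.06153846 124.30769231] (array([673.5,  35.1]), array([61.1, 21.5]), 1.6)
```

View pics/s4.png

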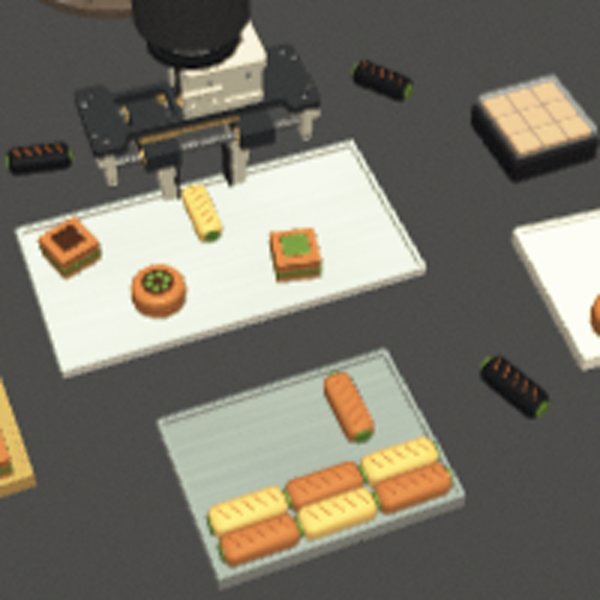

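The brown roll lies flat in the empty half of the steel platter at crop (348,408), measured at (673.5, 35.1) mm. The gripper straddles the yellow roll at (202,212).

Emit:
step_arm(delta_pos=[[0.07,0.001,0.004],[0.095,0.001,0.004],[0.095,0.001,0.004],[0.095,0.001,0.004],[0.095,0.001,0.004]], delta_rot=[[0,0,0],[0,0,0],[0,0,0],[0,0,0],[0,0,0]], fingers=[50,50,0,0,0], newtons=12)

```text
time_s: 6.95
eef_pos: [0.4272, -0.0182, 0.0138]
tool_rot: [2.214, 0.019, -2.212]
contact_force: [0.1, -1.3, -0.9]
width: 0.0252
```

Emit:
step_arm(delta_pos=[[0,0,0],[0,0,0],[-0.05,0,0],[-0.15,0,0],[-0.25,0,0]], delta_rot=[[0,0,0],[0,0,0],[0,0,0],[0,0,0],[0,0,0]], fingers=[0,0,0,0,0])

```text
time_s: 7.45
eef_pos: [0.4256, -0.0188, 0.1141]
tool_rot: [2.211, 0.017, -2.215]
contact_force: [1.4, -0.0, -0.4]
width: 0.024
```

```bash
python3 -c "
from h import *
x,y=plat(*ROLL,-.027,-.045); print(x,y)
plan(x,y,.11,93.6)"
```

```text
0.6798788517112557 -0.055606546806563684
pos [ 0.4256 -0.0188  0.1141] yaw -89.1 w 0.024 q6 1.16 down [-0.002 -0.001 -1.   ]
dpos units [ 0.009  0.103 -0.634] mm [   4.   41. -254.]
dyaw 2.7 unit about tool x -0.059
```

Emit:
step_arm(delta_pos=[[0.009,0.103,-0.634],[0.009,0.103,-0.634],[0.009,0.103,-0.634],[0.009,0.103,-0.634],[0.009,0.103,-0.634]], delta_rot=[[-0.06,0,0],[-0.06,0,0],[-0.06,0,0],[-0.06,0,0],[-0.06,0,0]], fingers=[0,0,0,0,0])

```text
time_s: 7.95
eef_pos: [0.6755, -0.055, 0.1096]
tool_rot: [2.189, 0.07, -2.189]
contact_force: [1.1, 1.1, 0.1]
width: 0.024
```

Emit:
step_arm(delta_pos=[[0,0,-0.02],[0.1,0,-0.02],[0.18,0,-0.02],[0.18,0,-0.02],[0.18,0,-0.02]], delta_rot=[[0,0,0],[0,0,0],[0,0,0],[0,0,0],[0,0,0]], fingers=[0,0,0,0,0])

```text
time_s: 8.45
eef_pos: [0.6816, -0.0541, 0.0378]
tool_rot: [2.187, 0.069, -2.19]
contact_force: [0.5, 0.1, 0.9]
width: 0.0238
```

```bash
python3 -c "
from h import *
plan(.680,-.0556,.0225,93.6)"
```

```text
pos [ 0.6816 -0.0541  0.0378] yaw -86.3 w 0.0238 q6 1.43 down [-0.001 -0.001 -1.   ]
dpos units [0.038 0.003 0.004] mm [15.  1.  2.]
dyaw -0.1 unit about tool x 0.002
```

Emit:
step_arm(delta_pos=[[0.015,0.003,0.004],[0.025,0.003,0.004],[0.034,0.003,0.004],[0.037,0.003,0.004],[0.038,0.003,0.004]], delta_rot=[[0,0,0],[0,0,0],[0,0,0],[0,0,0],[0,0,0]], fingers=[0,0,0,0,0])

```text
time_s: 8.95
eef_pos: [0.6803, -0.0553, 0.0225]
tool_rot: [2.189, 0.07, -2.189]
contact_force: [-0.2, 0.3, 0.4]
width: 0.0234
```

Emit:
step_arm(delta_pos=[[0.001,0,0],[0.002,0,0],[0.002,0,0],[0.002,0,0]], delta_rot=[[0,0,0],[0,0,0],[0,0,0],[0,0,0]], fingers=[0,0,0,0])

```text
time_s: 9.35
eef_pos: [0.6804, -0.0553, 0.0219]
tool_rot: [2.189, 0.07, -2.189]
contact_force: [-0.5, -0.3, 3.1]
width: 0.0241
```

Gentle contact at 3 N. I release and rise.

Emit:
step_arm(delta_pos=[[0,0,0],[0,0,0],[0,0,0],[0,0,0],[0,0,0]], delta_rot=[[0,0,0],[0,0,0],[0,0,0],[0,0,0],[0,0,0]], fingers=[42,42,42,42,42])

```text
time_s: 9.85
eef_pos: [0.6803, -0.0553, 0.0215]
tool_rot: [2.189, 0.07, -2.189]
contact_force: [0.6, 0.7, 0.6]
width: 0.0368
```

Emit:
step_arm(delta_pos=[[-0.02,0,0],[-0.1,0,0],[-0.2,0,0],[-0.22,0,0]], delta_rot=[[0,0,0],[0,0,0],[0,0,0],[0,0,0]], fingers=[42,50,65,70])

```text
time_s: 10.25
eef_pos: [0.6832, -0.0552, 0.1156]
tool_rot: [2.197, 0.071, -2.18]
contact_force: [0.8, -0.8, -0.1]
width: 0.0545
```

```bash
python3 -c "
from h import *
plan(.502,-.078,.11,90)"
```

```text
pos [ 0.6832 -0.0552  0.1156] yaw -86.3 w 0.0545 q6 1.43 down [ 0.008  0.    -1.   ]
dpos units [0.01  0.028 0.456] mm [  4.  11. 182.]
dyaw -3.7 unit about tool x 0.082
```

Emit:
step_arm(delta_pos=[[0.01,0.028,0.456],[0.01,0.028,0.456],[0.01,0.028,0.456],[0.01,0.028,0.456],[0.07,0.028,0.456]], delta_rot=[[0.08,0,0],[0.08,0,0],[0.08,0,0],[0.08,0,0],[0.08,0,0]], fingers=[75,75,75,75,75])

```text
time_s: 10.75
eef_pos: [0.497, -0.0784, 0.0847]
tool_rot: [-2.227, -0.002, 2.215]
contact_force: [1.9, 0.5, -0.0]
width: 0.0655
```

```bash
python3 -c "
from h import *
plan(.502,-.078,.05,90)"
```

```text
pos [ 0.497  -0.0784  0.0847] yaw -90.0 w 0.0655 q6 1.34 down [ 0.005  0.001 -1.   ]
dpos units [ 0.087 -0.001 -0.012] mm [35. -0. -5.]
dyaw -0.0 unit about tool x 0.001
```

Emit:
step_arm(delta_pos=[[0.087,-0.001,-0.01],[0.087,-0.001,-0.01],[0.087,-0.001,-0.01]], delta_rot=[[0,0,0],[0,0,0],[0,0,0]], fingers=[75,75,75])

```text
time_s: 11.05
eef_pos: [0.5029, -0.0778, 0.0472]
tool_rot: [2.219, 0.001, -2.222]
contact_force: [-0.0, 0.1, -0.1]
width: 0.0659
```

```bash
python3 -c "
from h import *
plan(.502,-.078,.0135,90)
im,d=bot.snapshot('scene'); cv2.imwrite('pics/s5.png',cv2.resize(im[120:320,200:400],None,fx=3,fy=3,interpolation=2))"
```

```text
pos [ 0.5029 -0.0778  0.0472] yaw -89.9 w 0.0659 q6 1.34 down [-0.001 -0.001 -1.   ]
dpos units [0.084 0.001 0.002] mm [34.  0.  1.]
dyaw -0.1 unit about tool x 0.001
```

View pics/s5.png

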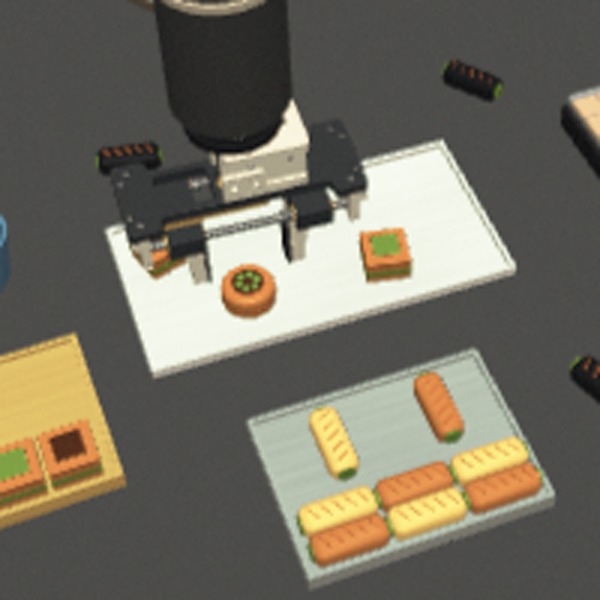

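Both rolls now lie on the steel platter at crop (333,443) and (439,407). The gripper straddles the nest at (248,290).

Emit:
step_arm(delta_pos=[[0.06,0.001,0.002],[0.084,0.001,0.002],[0.084,0.001,0.002],[0.084,0.001,0.002],[0.084,0.001,0.002]], delta_rot=[[0,0,0],[0,0,0],[0,0,0],[0,0,0],[0,0,0]], fingers=[75,75,40,40,0], newtons=10)

```text
time_s: 11.6
eef_pos: [0.5029, -0.0779, 0.0141]
tool_rot: [2.222, 0.001, -2.22]
contact_force: [0.2, -0.2, -0.7]
width: 0.0475
```

Emit:
step_arm(delta_pos=[[0,0,0],[0,0,0],[-0.05,0,0],[-0.15,0,0],[-0.25,0,0]], delta_rot=[[0,0,0],[0,0,0],[0,0,0],[0,0,0],[0,0,0]], fingers=[0,0,0,0,0])

```text
time_s: 12.1
eef_pos: [0.5013, -0.0782, 0.1139]
tool_rot: [2.218, 0.0, -2.223]
contact_force: [1.8, 0.2, -1.7]
width: 0.0473
```

```bash
python3 -c "
from h import *
x,y=plat(*NEST,-.028,0); print(x,y)
plan(x,y,.12,88.7)"
```

```text
0.5790072069389645 0.3386352453400379
pos [ 0.5013 -0.0782  0.1139] yaw -90.0 w 0.0473 q6 1.34 down [-0.002 -0.    -1.   ]
dpos units [-0.016 -1.042 -0.195] mm [  -6. -417.  -78.]
dyaw -1.3 unit about tool x 0.03
```

Emit:
step_arm(delta_pos=[[-0.016,-0.96,-0.18],[-0.016,-0.96,-0.18],[-0.016,-0.96,-0.18],[-0.016,-0.96,-0.18],[-0.016,-0.96,-0.18]], delta_rot=[[0.03,0,0],[0.03,0,0],[0.03,0,0],[0.03,0,0],[0.03,0,0]], fingers=[0,0,0,0,0])

```text
time_s: 12.6
eef_pos: [0.5479, 0.1697, 0.1176]
tool_rot: [-2.21, 0.025, 2.21]
contact_force: [1.3, -0.3, -0.1]
width: 0.0473
```

```bash
python3 -c "
from h import *
plan(.579,.3386,.11,88.7)"
```

```text
pos [0.5479 0.1697 0.1176] yaw -91.3 w 0.0473 q6 0.91 down [ 0.  0. -1.]
dpos units [ 0.019 -0.424 -0.068] mm [   8. -170.  -27.]
dyaw 0.0 unit about tool x -0.0
```

Emit:
step_arm(delta_pos=[[0.019,-0.424,-0.068],[0.019,-0.424,-0.068],[0.019,-0.424,-0.068],[0.019,-0.424,-0.068],[0.08,-0.424,-0.068]], delta_rot=[[0,0,0],[0,0,0],[0,0,0],[0,0,0],[0,0,0]], fingers=[0,0,0,0,0])

```text
time_s: 13.1
eef_pos: [0.5811, 0.3415, 0.0875]
tool_rot: [-2.215, 0.017, 2.205]
contact_force: [0.7, -0.1, -0.0]
width: 0.0473
```

Emit:
step_arm(delta_pos=[[0.08,0,0],[0.12,0,0],[0.12,0,0],[0.12,0,0]], delta_rot=[[0,0,0],[0,0,0],[0,0,0],[0,0,0]], fingers=[0,0,0,0])

```text
time_s: 13.5
eef_pos: [0.5793, 0.3366, 0.0375]
tool_rot: [-2.21, 0.025, 2.21]
contact_force: [0.1, 0.4, -0.3]
width: 0.0472
```

```bash
python3 -c "
from h import *
plan(.579,.3386,.0225,88.7)
im,d=bot.snapshot('scene'); cv2.imwrite('pics/s6.png',cv2.resize(im[120:270,360:540],None,fx=3,fy=3,interpolation=2))"
```

```text
pos [0.5793 0.3366 0.0375] yaw -91.3 w 0.0472 q6 0.73 down [-0. -0. -1.]
dpos units [ 0.038 -0.005  0.001] mm [15. -2.  0.]
dyaw -0.0 unit about tool x 0.0
```

View pics/s6.png

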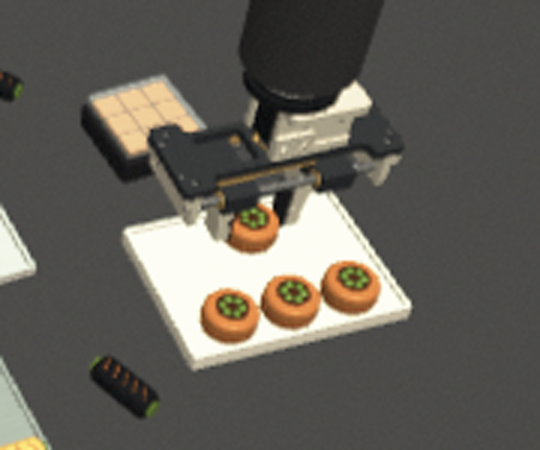

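The nest hangs over the empty half of the white platter at crop (253,228), behind the three stock nests.

Emit:
step_arm(delta_pos=[[0.015,-0.005,0],[0.025,-0.005,0],[0.033,-0.005,0],[0.037,-0.005,0],[0.038,-0.005,0]], delta_rot=[[0,0,0],[0,0,0],[0,0,0],[0,0,0],[0,0,0]], fingers=[0,0,0,0,0])

```text
time_s: 14.05
eef_pos: [0.5791, 0.3385, 0.0221]
tool_rot: [-2.21, 0.025, 2.21]
contact_force: [-1.6, 0.1, 2.8]
width: 0.0472
```

Emit:
step_arm(delta_pos=[[0.001,0,0],[0.002,0,0],[0.002,0,0],[0.002,0,0]], delta_rot=[[0,0,0],[0,0,0],[0,0,0],[0,0,0]], fingers=[0,0,0,0])

```text
time_s: 14.45
eef_pos: [0.5791, 0.3385, 0.0221]
tool_rot: [-2.21, 0.025, 2.21]
contact_force: [-2.5, -1.8, 5.9]
width: 0.047
```

Emit:
step_arm(delta_pos=[[-0.002,0,0],[-0.002,0,0],[-0.002,0,0],[-0.002,0,0],[-0.002,0,0]], delta_rot=[[0,0,0],[0,0,0],[0,0,0],[0,0,0],[0,0,0]], fingers=[68,68,68,68,68])

```text
time_s: 14.95
eef_pos: [0.5792, 0.3386, 0.0219]
tool_rot: [-2.21, 0.025, 2.21]
contact_force: [0.1, 1.1, -0.2]
width: 0.06
```

Emit:
step_arm(delta_pos=[[-0.02,0,0],[-0.1,0,0],[-0.2,0,0],[-0.22,0,0]], delta_rot=[[0,0,0],[0,0,0],[0,0,0],[0,0,0]], fingers=[68,68,65,65])

```text
time_s: 15.35
eef_pos: [0.5816, 0.3404, 0.116]
tool_rot: [-2.215, 0.019, 2.201]
contact_force: [0.5, 0.9, 0.4]
width: 0.0575
```

```bash
python3 -c "
from h import *
plan(.5015,.046,.11,82)"
```

```text
pos [0.5816 0.3404 0.116 ] yaw -91.2 w 0.0575 q6 0.73 down [ 0.006  0.005 -1.   ]
dpos units [0.01  0.74  0.184] mm [  4. 296.  74.]
dyaw -6.8 unit about tool x 0.15
```

Emit:
step_arm(delta_pos=[[0.01,0.74,0.184],[0.01,0.74,0.184],[0.01,0.74,0.184],[0.01,0.74,0.184],[0.01,0.74,0.184]], delta_rot=[[0.15,0,0],[0.15,0,0],[0.15,0,0],[0.15,0,0],[0.15,0,0]], fingers=[65,65,65,65,65])

```text
time_s: 15.85
eef_pos: [0.5126, 0.0958, 0.1074]
tool_rot: [-2.15, 0.15, 2.148]
contact_force: [1.4, -0.2, 0.5]
width: 0.0568
```

```bash
python3 -c "
from h import *
plan(.5015,.046,.055,82)
im,d=bot.snapshot('top'); cv2.imwrite('pics/t2.png',im)
for c,q in items(im,box=(260,183,417,264)): print(c,rect(ray('top',q,.018)))
for c,q in items(im,box=(120,145,222,190)): print('nest',c,rect(ray('top',q,.023)))
"
```

```text
pos [0.5126 0.0958 0.1074] yaw -98.0 w 0.0568 q6 0.87 down [ 0.001  0.    -1.   ]
dpos units [0.131 0.127 0.01 ] mm [52. 51.  4.]
dyaw 0.0 unit about tool x -0.001
[398.70422535 238.18309859] (array([ 434.3, -142.9]), array([39.8, 42.2]), 22.3)
[306.06349206 207.44444444] (array([490.6,  45.6]), array([36.3, 35.6]), 49.7)
nest [162.65       166.08103448] (array([576.4, 341.3]), array([ 94.6, 201.5]), 5.0)
```

Emit:
step_arm(delta_pos=[[0.03,0.127,0.01],[0.08,0.127,0.01],[0.131,0.127,0.01],[0.131,0.127,0.01],[0.131,0.127,0.01]], delta_rot=[[0,0,0],[0,0,0],[0,0,0],[0,0,0],[0,0,0]], fingers=[65,65,65,65,65])

```text
time_s: 16.4
eef_pos: [0.5025, 0.0478, 0.0549]
tool_rot: [-2.149, 0.151, 2.149]
contact_force: [0.1, 1.2, 0.1]
width: 0.057
```

```bash
python3 -c "
from h import *
plan(.5015,.046,.0145,82)
im,d=bot.snapshot('scene'); cv2.imwrite('pics/s7.png',cv2.resize(im[110:270,240:500],None,fx=3,fy=3,interpolation=2))"
```

```text
pos [0.5025 0.0478 0.0549] yaw -98.0 w 0.057 q6 0.95 down [-0. -0. -1.]
dpos units [0.101 0.005 0.002] mm [40.  2.  1.]
dyaw 0.0 unit about tool x -0.001
```

View pics/s7.png

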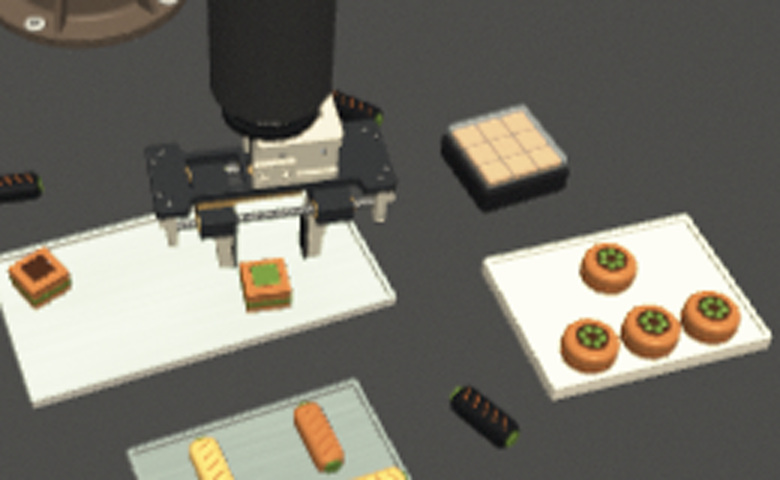

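The nest lies flat on the white platter at crop (609,267), clear of the stock. The gripper is over the green square at (266,283).

Emit:
step_arm(delta_pos=[[0.07,0.005,0.002],[0.101,0.005,0.002],[0.101,0.005,0.002],[0.101,0.005,0.002],[0.101,0.005,0.002]], delta_rot=[[0,0,0],[0,0,0],[0,0,0],[0,0,0],[0,0,0]], fingers=[65,65,40,40,0], newtons=12)

```text
time_s: 16.95
eef_pos: [0.5022, 0.0465, 0.0152]
tool_rot: [-2.15, 0.15, 2.146]
contact_force: [0.5, 0.5, 0.6]
width: 0.0402
```

Emit:
step_arm(delta_pos=[[0,0,0],[0,0,0],[-0.05,0,0],[-0.15,0,0],[-0.25,0,0]], delta_rot=[[0,0,0],[0,0,0],[0,0,0],[0,0,0],[0,0,0]], fingers=[0,0,0,0,0])

```text
time_s: 17.45
eef_pos: [0.5005, 0.0456, 0.1151]
tool_rot: [-2.147, 0.152, 2.15]
contact_force: [0.6, 0.6, 0.2]
width: 0.0396
```

```bash
python3 -c "
from h import *
print(plat(*SQ,-.028,-.042))
x,y=plat(*SQ,-.028,.042); print(x,y)
plan(x,y,.125,95.2)"
```

```text
(np.float64(0.5647218052070595), np.float64(-0.3659648569874086))
0.557108668470446 -0.28231056750366706
pos [0.5005 0.0456 0.1151] yaw -98.1 w 0.0396 q6 0.95 down [-0.001 -0.001 -1.   ]
dpos units [-0.024  0.792 -0.255] mm [ -10.  317. -102.]
dyaw 13.3 unit about tool x -0.295
```

Emit:
step_arm(delta_pos=[[-0.024,0.792,-0.255],[-0.024,0.792,-0.255],[-0.024,0.792,-0.255],[-0.024,0.792,-0.255],[-0.024,0.792,-0.255]], delta_rot=[[-0.295,0,0],[-0.295,0,0],[-0.295,0,0],[-0.295,0,0],[-0.295,0,0]], fingers=[0,0,0,0,0])

```text
time_s: 17.95
eef_pos: [0.5427, -0.1958, 0.1217]
tool_rot: [2.176, 0.1, -2.174]
contact_force: [1.1, 0.6, -0.3]
width: 0.04
```

```bash
python3 -c "
from h import *
plan(.557,-.2823,.085,95.2)"
```

```text
pos [ 0.5427 -0.1958  0.1217] yaw -84.8 w 0.04 q6 1.67 down [ 0.001  0.    -1.   ]
dpos units [ 0.092  0.219 -0.016] mm [37. 87. -6.]
dyaw -0.0 unit about tool x 0.001
```

Emit:
step_arm(delta_pos=[[0,0.219,-0.016],[0,0.219,-0.016],[0.09,0.219,-0.016],[0.15,0.219,-0.016],[0.2,0.219,-0.016]], delta_rot=[[0,0,0],[0,0,0],[0,0,0],[0,0,0],[0,0,0]], fingers=[0,0,0,0,0])

```text
time_s: 18.45
eef_pos: [0.556, -0.281, 0.0396]
tool_rot: [2.175, 0.098, -2.177]
contact_force: [-0.3, 0.9, -1.3]
width: 0.0397
```

```bash
python3 -c "
from h import *
plan(.557,-.2823,.0235,95.2)
im,d=bot.snapshot('scene'); cv2.imwrite('pics/s8.png',cv2.resize(im[160:330,120:320],None,fx=3,fy=3,interpolation=2))"
```

```text
pos [ 0.556  -0.281   0.0396] yaw -84.9 w 0.0397 q6 1.82 down [-0.001  0.    -1.   ]
dpos units [ 0.04   0.003 -0.002] mm [16.  1. -1.]
dyaw 0.1 unit about tool x -0.002
```

View pics/s8.png

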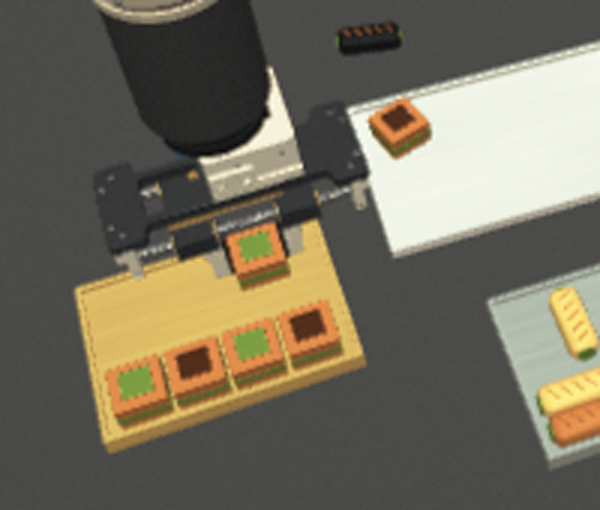

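The green square is over the empty half of the brass platter at crop (257,253), right way up.

Emit:
step_arm(delta_pos=[[0.015,0.003,-0.002],[0.025,0.003,-0.002],[0.033,0.003,-0.002],[0.037,0.003,-0.002],[0.039,0.003,-0.002]], delta_rot=[[0,0,0],[0,0,0],[0,0,0],[0,0,0],[0,0,0]], fingers=[0,0,0,0,0])

```text
time_s: 19.0
eef_pos: [0.5582, -0.2816, 0.0259]
tool_rot: [2.176, 0.099, -2.174]
contact_force: [0.2, 0.4, 0.5]
width: 0.0399
```

Emit:
step_arm(delta_pos=[[0.001,0,0],[0.002,0,0],[0.002,0,0],[0.002,0,0]], delta_rot=[[0,0,0],[0,0,0],[0,0,0],[0,0,0]], fingers=[0,0,0,0])

```text
time_s: 19.4
eef_pos: [0.5579, -0.2817, 0.0247]
tool_rot: [2.175, 0.099, -2.175]
contact_force: [0.8, 0.6, -0.4]
width: 0.0401
```

Still about 1.5 mm up, with no contact yet.

Emit:
step_arm(delta_pos=[[0.001,0,0],[0.002,0,0],[0.003,0,0],[0.003,0,0],[0.003,0,0]], delta_rot=[[0,0,0],[0,0,0],[0,0,0],[0,0,0],[0,0,0]], fingers=[0,0,0,0,0])

```text
time_s: 19.9
eef_pos: [0.5579, -0.2817, 0.0234]
tool_rot: [2.175, 0.099, -2.175]
contact_force: [0.1, 0.0, -0.1]
width: 0.0404
```

Emit:
step_arm(delta_pos=[[0.001,0,0],[0.002,0,0],[0.002,0,0],[0.002,0,0]], delta_rot=[[0,0,0],[0,0,0],[0,0,0],[0,0,0]], fingers=[0,0,0,0])

```text
time_s: 20.3
eef_pos: [0.5579, -0.2817, 0.0233]
tool_rot: [2.175, 0.099, -2.174]
contact_force: [-1.8, 0.7, 5.7]
width: 0.0398
```

Contact (5.7 N). I release and rise.

Emit:
step_arm(delta_pos=[[-0.002,0,0],[-0.002,0,0],[-0.002,0,0],[-0.002,0,0],[-0.002,0,0]], delta_rot=[[0,0,0],[0,0,0],[0,0,0],[0,0,0],[0,0,0]], fingers=[58,58,58,58,58])

```text
time_s: 20.8
eef_pos: [0.5578, -0.2817, 0.0233]
tool_rot: [2.175, 0.099, -2.175]
contact_force: [0.6, 0.2, -0.9]
width: 0.0508
```

Emit:
step_arm(delta_pos=[[-0.02,0,0],[-0.1,0,0],[-0.2,0,0],[-0.22,0,0]], delta_rot=[[0,0,0],[0,0,0],[0,0,0],[0,0,0]], fingers=[58,60,65,65])

```text
time_s: 21.2
eef_pos: [0.5606, -0.2826, 0.1169]
tool_rot: [2.181, 0.097, -2.165]
contact_force: [0.4, 0.6, -0.2]
width: 0.0565
```

```bash
python3 -c "
from h import *
plan(.4335,-.142,.11,112.3)"
```

```text
pos [ 0.5606 -0.2826  0.1169] yaw -84.7 w 0.0565 q6 1.82 down [ 0.007 -0.003 -1.   ]
dpos units [ 0.014 -0.379  0.284] mm [   6. -152.  114.]
dyaw 17.0 unit about tool x -0.378
```

Emit:
step_arm(delta_pos=[[0.014,-0.379,0.284],[0.014,-0.379,0.284],[0.014,-0.379,0.284],[0.014,-0.379,0.284],[0.08,-0.379,0.284]], delta_rot=[[-0.38,0,0],[-0.38,0,0],[-0.38,0,0],[-0.38,0,0],[-0.38,0,0]], fingers=[65,65,65,65,65])

```text
time_s: 21.7
eef_pos: [0.4303, -0.1389, 0.0825]
tool_rot: [2.013, 0.398, -1.999]
contact_force: [1.6, -1.1, 0.2]
width: 0.057
```

```bash
python3 -c "
from h import *
plan(.4335,-.142,.05,112.3)"
```

```text
pos [ 0.4303 -0.1389  0.0825] yaw -67.5 w 0.057 q6 1.84 down [ 0.007  0.001 -1.   ]
dpos units [ 0.081  0.01  -0.004] mm [33.  4. -2.]
dyaw -0.2 unit about tool x 0.004
```

Emit:
step_arm(delta_pos=[[0.07,0.01,-0.004],[0.08,0.01,-0.004],[0.08,0.01,-0.004]], delta_rot=[[0,0,0],[0,0,0],[0,0,0]], fingers=[65,65,65])

```text
time_s: 22.0
eef_pos: [0.4336, -0.1442, 0.0473]
tool_rot: [2.006, 0.396, -2.01]
contact_force: [0.8, -0.7, 0.5]
width: 0.057
```

```bash
python3 -c "
from h import *
plan(.4335,-.142,.0145,112.3)
im,d=bot.snapshot('scene'); cv2.imwrite('pics/s9.png',cv2.resize(im[140:320,130:330],None,fx=3,fy=3,interpolation=2))"
```

```text
pos [ 0.4336 -0.1442  0.0473] yaw -67.7 w 0.057 q6 1.85 down [-0.002 -0.    -1.   ]
dpos units [ 0.082 -0.005 -0.002] mm [33. -2. -1.]
dyaw -0.0 unit about tool x 0.0
```

View pics/s9.png

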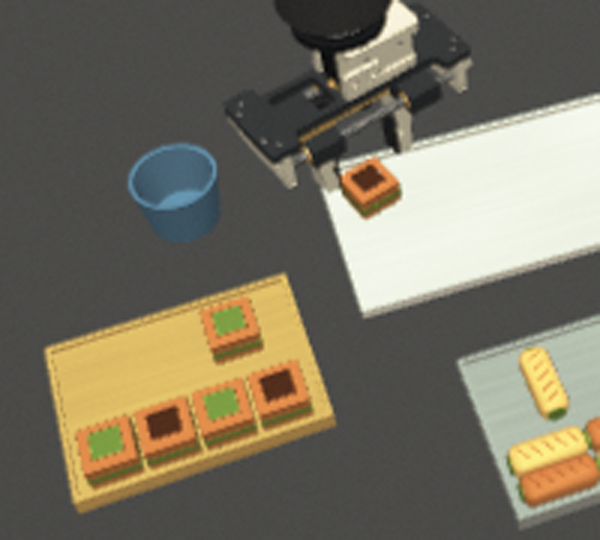

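The green square sits well on the brass platter at crop (232,330), and the cup is undisturbed. The gripper straddles the brown square at (370,186). One finger will be over the tray lip, so I keep the tip at 16 mm.

Emit:
step_arm(delta_pos=[[0.055,-0.004,-0.002],[0.078,-0.004,-0.002],[0.078,-0.004,-0.002],[0.078,-0.004,-0.002],[0.078,-0.004,-0.002]], delta_rot=[[0,0,0],[0,0,0],[0,0,0],[0,0,0],[0,0,0]], fingers=[63,63,40,40,0], newtons=12)

```text
time_s: 22.55
eef_pos: [0.4347, -0.1424, 0.017]
tool_rot: [2.009, 0.396, -2.007]
contact_force: [-0.0, -0.0, -0.1]
width: 0.0398
```

Emit:
step_arm(delta_pos=[[0,0,0],[0,0,0],[-0.05,0,0],[-0.15,0,0],[-0.25,0,0]], delta_rot=[[0,0,0],[0,0,0],[0,0,0],[0,0,0],[0,0,0]], fingers=[0,0,0,0,0])

```text
time_s: 23.05
eef_pos: [0.4332, -0.1424, 0.1171]
tool_rot: [2.006, 0.396, -2.01]
contact_force: [1.9, 0.6, 0.1]
width: 0.0399
```

```bash
python3 -c "
from h import *
plan(.5647,-.366,.125,95.2)"
```

```text
pos [ 0.4332 -0.1424  0.1171] yaw -67.7 w 0.0399 q6 1.84 down [-0.002 -0.    -1.   ]
dpos units [-0.02   0.642 -0.092] mm [ -8. 257. -37.]
dyaw -17.1 unit about tool x 0.38
```

Emit:
step_arm(delta_pos=[[-0.02,0.642,-0.092],[-0.02,0.642,-0.092],[-0.02,0.642,-0.092],[-0.02,0.642,-0.092],[-0.02,0.642,-0.092]], delta_rot=[[0.38,0,0],[0.38,0,0],[0.38,0,0],[0.38,0,0],[0.38,0,0]], fingers=[0,0,0,0,0])

```text
time_s: 23.55
eef_pos: [0.5614, -0.3595, 0.124]
tool_rot: [2.175, 0.099, -2.175]
contact_force: [0.0, 0.3, -1.0]
width: 0.0396
```

```bash
python3 -c "
from h import *
plan(.5647,-.366,.042,95.2)"
```

```text
pos [ 0.5614 -0.3595  0.124 ] yaw -84.8 w 0.0396 q6 1.94 down [ 0.  0. -1.]
dpos units [ 0.205  0.017 -0.007] mm [82.  7. -3.]
dyaw -0.0 unit about tool x 0.0
```

Emit:
step_arm(delta_pos=[[0,0.017,-0.007],[0.1,0.017,-0.007],[0.18,0.017,-0.007],[0.2,0.017,-0.007],[0.2,0.017,-0.007]], delta_rot=[[0,0,0],[0,0,0],[0,0,0],[0,0,0],[0,0,0]], fingers=[0,0,0,0,0])

```text
time_s: 24.05
eef_pos: [0.5633, -0.3638, 0.0427]
tool_rot: [2.172, 0.1, -2.178]
contact_force: [-0.7, -0.4, 0.4]
width: 0.04
```

```bash
python3 -c "
from h import *
plan(.5647,-.366,.026,95.2)
im,d=bot.snapshot('scene'); cv2.imwrite('pics/s10.png',cv2.resize(im[160:330,120:320],None,fx=3,fy=3,interpolation=2))"
```

```text
pos [ 0.5633 -0.3638  0.0427] yaw -84.8 w 0.04 q6 1.95 down [-0.003  0.001 -1.   ]
dpos units [ 0.042  0.006 -0.003] mm [17.  2. -1.]
dyaw -0.0 unit about tool x 0.001
```

View pics/s10.png

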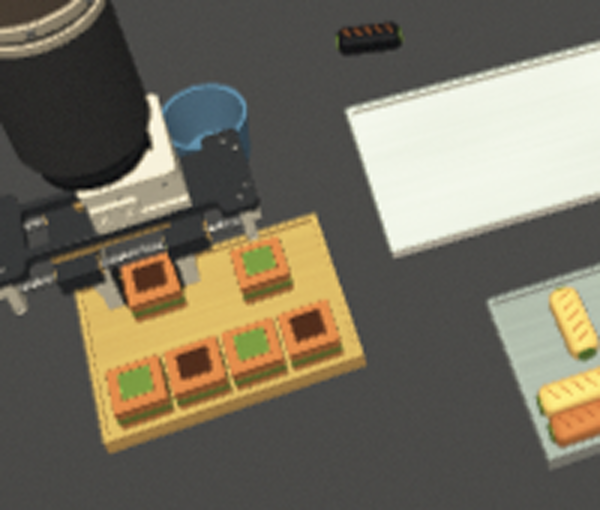

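The brown square is over the brass platter at crop (152,285), beside the green one and clear of it. The cup is undisturbed.

Emit:
step_arm(delta_pos=[[0.015,0.006,-0.003],[0.028,0.006,-0.003],[0.036,0.006,-0.003],[0.041,0.006,-0.003],[0.041,0.006,-0.003]], delta_rot=[[0,0,0],[0,0,0],[0,0,0],[0,0,0],[0,0,0]], fingers=[0,0,0,0,0])

```text
time_s: 24.6
eef_pos: [0.5655, -0.3664, 0.0274]
tool_rot: [2.175, 0.099, -2.175]
contact_force: [-0.3, -0.1, -0.6]
width: 0.0399
```

Emit:
step_arm(delta_pos=[[0.001,0,0],[0.002,0,0],[0.002,0,0],[0.002,0,0]], delta_rot=[[0,0,0],[0,0,0],[0,0,0],[0,0,0]], fingers=[0,0,0,0])

```text
time_s: 25.0
eef_pos: [0.5657, -0.3665, 0.0268]
tool_rot: [2.175, 0.099, -2.175]
contact_force: [-0.0, 0.0, -0.8]
width: 0.0398
```

Emit:
step_arm(delta_pos=[[0.001,0,0],[0.002,0,0],[0.003,0,0],[0.004,0,0],[0.004,0,0]], delta_rot=[[0,0,0],[0,0,0],[0,0,0],[0,0,0],[0,0,0]], fingers=[0,0,0,0,0])

```text
time_s: 25.5
eef_pos: [0.5656, -0.3665, 0.0251]
tool_rot: [2.175, 0.099, -2.175]
contact_force: [-0.3, 0.2, -0.8]
width: 0.04
```

Emit:
step_arm(delta_pos=[[0.001,0,0],[0.002,0,0],[0.002,0,0],[0.002,0,0]], delta_rot=[[0,0,0],[0,0,0],[0,0,0],[0,0,0]], fingers=[0,0,0,0])

```text
time_s: 25.9
eef_pos: [0.5656, -0.3665, 0.025]
tool_rot: [2.175, 0.099, -2.174]
contact_force: [-1.7, 1.8, 6.2]
width: 0.0397
```

Contact (6.2 N). I release, rise, and move clear for the final look.

Emit:
step_arm(delta_pos=[[-0.002,0,0],[-0.002,0,0],[-0.002,0,0],[-0.002,0,0],[-0.002,0,0]], delta_rot=[[0,0,0],[0,0,0],[0,0,0],[0,0,0],[0,0,0]], fingers=[58,58,58,58,58])

```text
time_s: 26.4
eef_pos: [0.5656, -0.3665, 0.025]
tool_rot: [2.175, 0.099, -2.175]
contact_force: [-0.8, -0.2, 0.6]
width: 0.0509
```

Emit:
step_arm(delta_pos=[[-0.02,0,0],[-0.1,0,0],[-0.2,0,0],[-0.32,0,0],[-0.4,0,0]], delta_rot=[[0,0,0],[0,0,0],[0,0,0],[0,0,0],[0,0,0]], fingers=[58,60,65,65,65])

```text
time_s: 26.9
eef_pos: [0.5665, -0.367, 0.1896]
tool_rot: [2.177, 0.097, -2.17]
contact_force: [-0.4, -0.2, 0.7]
width: 0.0568
```

Emit:
step_arm(delta_pos=[[0,0.3,0.5],[0,0.3,0.5],[0,0.3,0.5],[0,0.3,0.5],[0,0.3,0.5]], delta_rot=[[0,0,0],[0,0,0],[0,0,0],[0,0,0],[0,0,0]], fingers=[65,65,65,65,65])

```text
time_s: 27.4
eef_pos: [0.3748, -0.5055, 0.1861]
tool_rot: [2.176, 0.097, -2.175]
contact_force: [-0.4, -1.4, 0.9]
width: 0.057
```

```bash
python3 -c "
from h import *
im,d=bot.snapshot('top'); cv2.imwrite('pics/t3.png',im)
im2,d2=bot.snapshot('scene'); cv2.imwrite('pics/s11.png',im2)
P=pts('top',d)
for n,f,z in (('roll',ROLL,.023),('sq',SQ,.026),('nest',NEST,.023)):
    c,s,a=0,0,0
    for c,q in items(im):
        w=ray('top',q,z); a=np.radians(f[2]); e=w[:,:2]-f[:2]; l=np.c_[e@[np.cos(a),np.sin(a)],e@[-np.sin(a),np.cos(a)]]*1000
        if abs(l).max()<110: print(n,'local min',l.min(0).round(),'max',l.max(0).round())
print(bot.observe()['time_s'])
"
```

```text
roll local min [-58.  35.] max [ 3. 57.]
roll local min [-58. -56.] max [  6. -32.]
roll local min [ 20. -93.] max [74. 93.]
sq local min [-80. -97.] max [ 73. 107.]
nest local min [-53. -25.] max [-5. 26.]
nest local min [ 22. -78.] max [ 74. -30.]
nest local min [ 22. -23.] max [74. 28.]
nest local min [22. 32.] max [74. 85.]
27.5
```

View pics/t3.png

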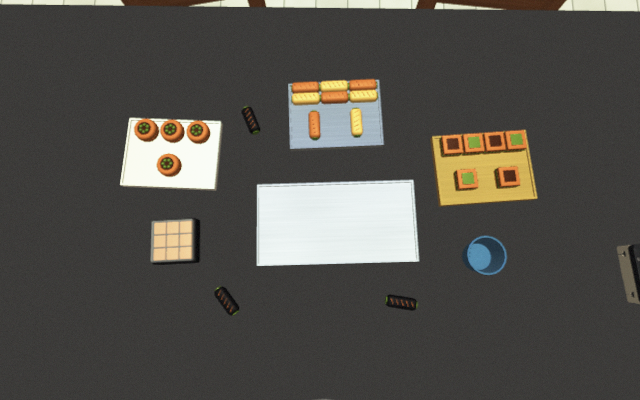

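View pics/s11.png

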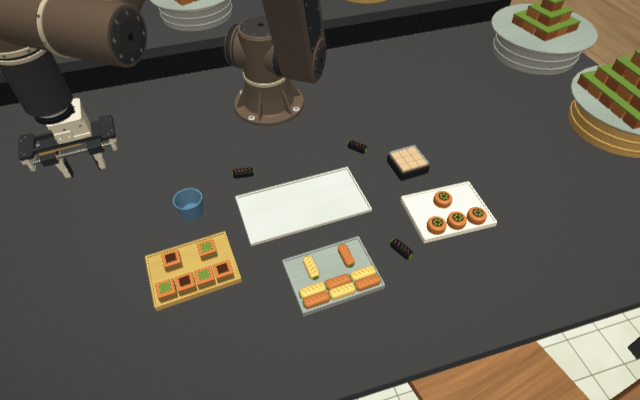

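Both final views show the tray empty, with each pastry flat in the empty half of its own platter: squares at (467,178) and (509,176), rolls at (314,125) and (356,122), nest at (169,165). The cup, tub and black look-alikes are where they started.

Emit:
step_arm(delta_pos=[[0,0,0],[0,0,0],[0,0,0]], delta_rot=[[0,0,0],[0,0,0],[0,0,0]], fingers=[65,65,65])

```text
time_s: 27.8
eef_pos: [0.3783, -0.5036, 0.1852]
tool_rot: [2.174, 0.1, -2.174]
contact_force: [0.9, -0.4, 0.2]
width: 0.0568
```

```bash
python3 -c "
from station import bot
print(bot.finish_job())"
```

```text
the job is handed in; nothing more can be done
None
```

I moved all five pastries to their matching platters and handed the job in at about 28 s. Each was lowered until light contact before release: 3–6 N for four of them, 11 N for the brown roll.

- **Final check:** the last top and scene views show every piece flat, the right way up, inside the rim and clear of the stock. The arm is clear, and the cup, tub and black look-alikes are where they started.
- **Measured positions:** the rolls and the nest measured inside the empty halves of their platters. The colour mask could not separate the two squares from the brass platter, so I judged those by eye in the two views and from the gripper position at release.

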